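Move the lift-off counter guard to the other stand

ROBOT

A 6-joint arm with a two-finger parallel gripper is mounted at the origin on the work surface. World frame = base frame: x ahead of the robot, y to its left, z up, the work surface at z = 0. Lengths are in m, angles in degrees, forces in N, time in s.
With the tool pointing down it reaches from about 0.25 to 0.8 m from the base axis. Payload 3.9 kg.
Tool frame: the origin (TCP) lies at the very end of the fingers, on their centre line; the grasp point (between the pads) lies bot.grip_depth behind it (bot.grip_depth is the distance from the TCP to the grasp point, in m); z points along the fingers, y is the line along which they close (so a half turn about z gives the same grasp; the last joint's range is limited). The gripper opens to 85 mm and grips with 20 to 120 N. Pads are 22 mm wide; open, the fingers measure 114 mm over their backs; the gripper's body (76 mm by 85 mm) begins 54 mm behind the grasp point. The pads swing forward as they close: fully open they stand 13 mm farther back than shut.
Start: joints at [-70.13, 14.897, -7.913, 67.191, 0, 90], TCP at [0.178, -0.494, 0.231] pointing down, gripper open.
Joint ranges: [-159.42, 159.42], [-47.68, 98.78], [-73.54, 78.23], [-108.79, 121.32], [-90, 84.71], [-180, 180]. Speed limits (degrees/s): [147.25, 147.25, 180, 180, 180, 180].

INTERFACE

Orientations are given as a 3x3 rotation matrix whose columns are the frame's x, y, z axes.
In Python, from station import readout, snapshot, bot gives the robot as it stands.
- The arm moves only by the tool move_arm, never from a script. Its argument "motion" is one flat list of numbers, 6 for each row, row after row: the shift along the tool's x, y, z in m, then the turn, a rotation vector about the tool's x, y, z in rad. A call has 1 to 8 rows; each row shifts and turns the commanded pose from where the row before left it, along the tool's axes as they then stand; what a row does not reach is not made up. A row lasts 1/8 s, in which the tool goes at most 62.5 mm and 10.7 degrees, less where a joint would pass 70% of its speed; a pose out of reach is approached as far as the arm can. A call is refused whole if a number of a shift passes 0.0625 or a number of a turn 0.188, either way. A call with a gripper value outside its range is refused whole. "jaw" is the opening in per cent of the stroke, from 0 (shut) to 100 (fully open), set as the call begins (left out, the last holds). The fingers move at their own pace and stop on an object; "squeeze" is the grip in N (left out, the last holds). Time passes only in rows, so rows that do not move let the fingers close. It gives the time, the measured TCP pose, the force, the opening and the grip force at its end, in the units of the state.
- readout.read_state(): the state, without advancing time (a new reading comes with each control period).
- snapshot(name): name is "side" or "top"; returns a dict with "color" (480x640x3 uint8, red, green, blue), "range_z" (480x640 float32, m along the optical axis (not along the pixel's ray), 0 where there is no reading), "K" (3x3 intrinsics, pixels), "eye" and "rotation" of the camera in the world. Camera axes: x right, y down, z forward; pixel columns grow to the right and rows downward; lengths in m; the calibration is good to about 2 mm. A picture is of the moment at which its call begins.
- bot.job_done(): hands the job in; it is judged then, once.
The state is a dict: "clock": time; "joint_pos": joint angles; "qd": joint speeds; "joint_efforts": joint torques, N m; "tool_pos": TCP position; "eef_rot": TCP orientation; "ft_force": force on the tool from outside, world axes, zero at the start; "moment": the same for the moment, N m; "gripper_width": finger opening in m; "finger_force": force on a finger pad.
Only numpy, scipy, OpenCV 4.12 (cv2) and the standard library are available. Lean on these libraries where they do the work, as an engineer would, in place of code of your own. Each camera call takes 0.05 s, during which the arm holds its last target. There are 200 camera calls.

TASK

Take the small clear guard panel off the stand it hangs in and hang it in the empty stand the same way round: pinch its two tabs together to draw the sprung hinge pin, lift it out, feel it gently down into the other stand's open bearings until it is fully seated, and let the pin spring home into its bore. The empty stand's bearings are set only roughly, so never press the guard on it with more than about 20 N, nor wrench it out of the first; leave the panel hanging plumb, and do not disturb the meals, cup or bottles.

Things in the scene. Friction and masses are not known exactly. Their poses are not given: they have to be found in the camera images.
- guard: loose guard, 0.3 kg: round aluminium header bar (16 mm across, 144 mm long, along its y) carrying two upright tabs, and below it a clear panel 100 mm wide (y), 4 mm thick, down to 95 mm under the bar axis. Origin on the bar axis, mid-length; z up, x across the panel. It must clear the stand (lips 31 mm above the axis) before it goes sideways. Not reported while held
- tabs (a point): point on the guard 31 mm above its origin, to centre the grip on, closing along y. Each tab is 22 mm wide (x), 6 mm thick, from 8 to 48 mm above the bar axis. Fixed tab: outer face at y = +18 mm. Sprung tab (moves the pin): outer face at y = -33 mm at rest, -18 mm squeezed fully in; then both tabs are held firmly and lift the guard
- hinge_pin (a joint): travel of the sprung pin (m): 0 = out, 0.015 = fully drawn, its tip then flush with the bar's end. Round, 8 mm, coaxial with the bar; when out it sticks 14 mm out of the bar's -y end. Squeezing the sprung tab towards +y draws it; its spring pushes it out with 6 N at rest, 9.8 N drawn
- stand_a: fixed stand that the guard hangs in at the start: two posts 208 mm apart (along its y), feet 120 mm long (x), 234 mm wide over all. Origin on the counter midway between the posts; z up
- stand_b: the same kind of fixed stand, empty at the start. Its two bearings are clamped on by eye: together they sit up to 7 mm off axis_b either way along the stand's x, and up to 8 mm above or below it; along y they are true. This offset is not reported: feel (or see) it. The clamps hold firm
- axis_a (a point): middle of stand_a's hinge axis, 150 mm above the counter, axes those of the stand; at the start the guard's origin is here (up to 2 mm off along y), axes aligned
- axis_b (a point): nominal middle of stand_b's hinge axis, 150 mm above the counter, axes those of the stand. The seated guard has its origin here, but for the bearings' offset, axes aligned, pin towards -y. At 60 to 74 mm to either side along y is a bearing open at the top; its floor, 8 mm below the axis, carries the bar
- mouth_b (a point): 26 mm above axis_b: nominal top of the bearings' flared mouths, 41 mm wide (x). The flanks, 30 degrees from vertical, narrow to a 19 mm slot at 7 mm above the axis, so a bar up to 10 mm off in x is led in, pushed sideways away from the flank it touches until it drops into the slot
- bore_b (a point): nominal centre of the 12 mm square bore in stand_b's -y end cheek, at its inner face. The cheeks' inner faces are 76 mm either side of the middle (4 mm end play each side), 18 mm high above the axis, then lips leaning outwards up to 31 mm. The pin can enter the bore only with the bar down on the bearing floors
- meal_a: a sealed foil meal tray, 162 x 192 x 38 mm, 0.45 kg, loose on the counter behind (+x of) a stand; a bystander; origin at the centre of its underside
- meal_b: a sealed foil meal tray, 162 x 192 x 38 mm, 0.45 kg, loose on the counter behind (+x of) a stand; a bystander; origin at the centre of its underside
- cup: an empty paper cup, 72 mm across, 85 mm tall, standing between the stands; a bystander; origin at the centre of its underside
- bottle_1: a full drinks bottle standing upright, 64 mm across, about 210 mm tall; a bystander; origin at the centre of its underside
- bottle_2: a full drinks bottle standing upright, 64 mm across, about 210 mm tall; a bystander; origin at the centre of its underside
Mind the look-alikes: they are no part of the job. What is shaped like the guard but green or purple is not meant.

How it is judged:
By the outcome, as a careful person would: the job done as asked, in the order asked, and still so for the second after the job is handed in, with the robot touching nothing.
It also fails if it takes over 51 s, if anything falls off the work surface, if the arm or the gripper's body presses on something with over 40 N, if the wrist force passes 120 N, or if a joint passes its speed limit or range.

## Working session

There is one attempt and no reset: what is moved stays moved. The work goes in short steps, Python scripts to look and compute and a tool call to move; the robot and the scene stay as the last step left them, time stands still between calls to the robot, and variables do not carry over. Pictures are saved under pics/ and viewed, at most 10 in all, crops included, and the job is handed in when it is done.

Besides the shell and the picture viewer there is one more tool, called after "Request:" by a JSON object that holds its "op" and its "data". move_arm: Moves the arm, as the interface text tells. Its arguments: {"type":"object","properties":{"motion":{"type":"array","items":{"type":"number"}},"jaw":{"type":"number"},"squeeze":{"type":"number"}},"required":["motion"]}

```bash
ls; mkdir -p pics
cat > h.py <<'E'
import numpy as np,cv2
from station import readout,snapshot,bot
def pts(s):
    z=s["range_z"];K=s["K"];v,u=np.indices(z.shape)
    c=np.stack([(u-K[0,2])/K[0,0]*z,(v-K[1,2])/K[1,1]*z,z],-1)
    return c@np.array(s["rotation"]).T+np.array(s["eye"])
E
python3 - <<'E'
from h import *
for n in("side","top"):
    s=snapshot(n);cv2.imwrite(f"pics/{n}0.png",s["color"][:,:,::-1]);np.savez(f"{n}0.npz",**s)
    print(n,s["K"],s["eye"],s["rotation"])
print(readout.read_state(),bot.grip_depth)
E
```

```text
pics
side [[434.94623423   0.         312.05278297]
 [  0.         434.94623423 238.15942239]
 [  0.           0.           1.        ]] [0.21669527 0.88371051 0.69130697] [[-0.94358082 -0.15483433  0.29271415]
 [-0.33063538  0.48941472 -0.80694082]
 [-0.01831647 -0.85819553 -0.51299604]]
top [[611.83530124   0.         321.65040731]
 [  0.         611.83530124 236.27967224]
 [  0.           0.           1.        ]] [0.46889481 0.02943597 1.4743951 ] [[-0.02611989 -0.99822763  0.0534729 ]
 [-0.999654    0.02591624 -0.00449839]
 [ 0.0031046  -0.05357189 -0.99855917]]
{'clock': 0.1, 'joint_pos': array([-7.01301360e+01,  1.49321001e+01, -7.97839198e+00,  6.71911866e+01,
        2.05678018e-04,  9.00001689e+01]), 'qd': array([-0.09770342, -0.11755099,  0.15356798, -0.11470681, -0.00947408,
        0.09292862]), 'joint_efforts': array([ 8.72963101e-04, -4.06507266e+01,  2.54527563e+01,  1.01412472e-02,
       -1.47843269e-05, -6.77887559e-07]), 'tool_pos': array([ 0.17822988, -0.49316151,  0.23054679]), 'eef_rot': array([[ 9.40468031e-01,  3.39881630e-01, -5.99793336e-04],
       [ 3.39882159e-01, -9.40466548e-01,  1.67019938e-03],
       [ 3.58452053e-06, -1.77462818e-03, -9.99998425e-01]]), 'ft_force': array([ 0.29857335, -0.1790396 ,  0.7579173 ]), 'moment': array([ 0.01997686,  0.01078642, -0.01128935]), 'finger_force': 0.0, 'gripper_width': 0.08537087418729934} 0.0187
```

View pics/side0.png

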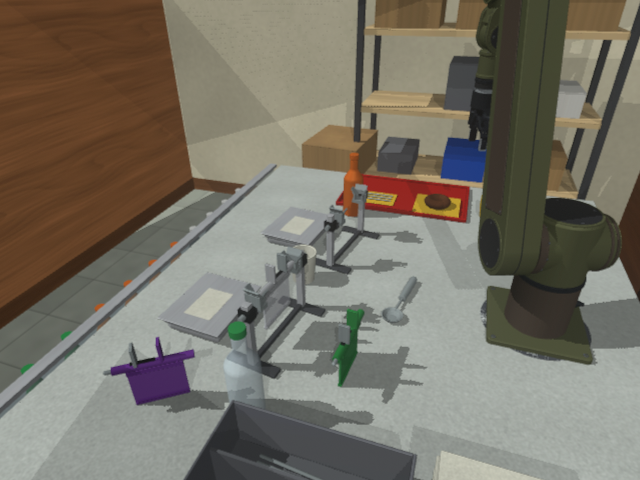

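View pics/top0.png

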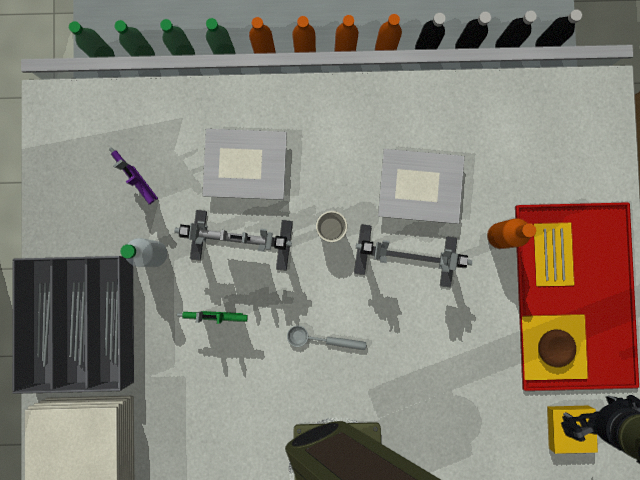

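The side view shows the occupied stand near (280,290) and the empty one near (345,225). In the top view stand_a with the guard is at about (238,240), stand_b (empty) at about (412,256), both a few degrees turned. I'll zoom in on both.

Run:
```python
from h import *
t=dict(np.load("top0.npz"));s=dict(np.load("side0.npz"))
c=t["color"][:,:,::-1]
a=cv2.resize(c[195:285,165:305],None,fx=5.5,fy=3.3*5.5/3.3*0+5.5,interpolation=cv2.INTER_CUBIC)[:300*2]
b=cv2.resize(c[210:300,345:485],None,fx=5.5,fy=5.5,interpolation=cv2.INTER_CUBIC)
cv2.imwrite("pics/ab.png",cv2.resize(np.vstack([a,b]),(622*1,800*1))[:, :] if 0 else cv2.resize(np.vstack([a,b]),(466,599)))
P=pts(t)
def box(r0,r1,c0,c1,zlo,zhi):
    q=P[r0:r1,c0:c1].reshape(-1,3);q=q[(q[:,2]>zlo)&(q[:,2]<zhi)];return q
for nm,B in(("A",(195,285,165,305)),("B",(210,300,345,485))):
    q=box(*B,0.02,.3);h=np.histogram(q[:,2],np.arange(.02,.25,.01));print(nm,list(zip(h[1].round(2),h[0])))
    for lo,hi in((.0,.035),(.125,.145),(.145,.165),(.165,.185),(.185,.21)):
        q=box(*B,lo,hi)
        if len(q)>10:print(lo,len(q),q.mean(0).round(4),q.min(0).round(3),q.max(0).round(3))
```

```text
A [(np.float64(0.02), np.int64(10)), (np.float64(0.03), np.int64(196)), (np.float64(0.04), np.int64(67)), (np.float64(0.05), np.int64(0)), (np.float64(0.06), np.int64(0)), (np.float64(0.07), np.int64(0)), (np.float64(0.08), np.int64(0)), (np.float64(0.09), np.int64(0)), (np.float64(0.1), np.int64(0)), (np.float64(0.11), np.int64(0)), (np.float64(0.12), np.int64(2)), (np.float64(0.13), np.int64(35)), (np.float64(0.14), np.int64(142)), (np.float64(0.15), np.int64(530)), (np.float64(0.16), np.int64(298)), (np.float64(0.17), np.int64(234)), (np.float64(0.18), np.int64(72)), (np.float64(0.19), np.int64(58)), (np.float64(0.2), np.int64(12)), (np.float64(0.21), np.int64(0)), (np.float64(0.22), np.int64(0)), (np.float64(0.23), np.int64(0))]
0.0 6415 [0.5438 0.2302 0.0037] [0.434 0.063 0.   ] [0.658 0.402 0.035]
0.125 111 [0.5411 0.2015 0.1407] [0.515 0.09  0.127] [0.57  0.345 0.145]
0.145 803 [0.5438 0.2165 0.1564] [0.514 0.092 0.145] [0.572 0.343 0.165]
0.165 387 [0.5448 0.2217 0.1742] [0.51  0.106 0.165] [0.578 0.327 0.185]
0.185 82 [0.5436 0.211  0.1955] [0.529 0.13  0.185] [0.561 0.303 0
[... 376 characters left out ...]
, (np.float64(0.13), np.int64(197)), (np.float64(0.14), np.int64(185)), (np.float64(0.15), np.int64(110)), (np.float64(0.16), np.int64(294)), (np.float64(0.17), np.int64(128)), (np.float64(0.18), np.int64(1)), (np.float64(0.19), np.int64(0)), (np.float64(0.2), np.int64(0)), (np.float64(0.21), np.int64(0)), (np.float64(0.22), np.int64(0)), (np.float64(0.23), np.int64(0))]
0.0 6747 [ 0.4931 -0.1981  0.0045] [ 0.387 -0.371  0.   ] [ 0.61  -0.029  0.035]
0.125 287 [ 0.4946 -0.1643  0.1372] [ 0.464 -0.301  0.126] [ 0.528 -0.051  0.145]
0.145 364 [ 0.4936 -0.1825  0.1559] [ 0.46  -0.291  0.145] [ 0.527 -0.061  0.165]
0.165 278 [ 0.491  -0.1819  0.1699] [ 0.458 -0.284  0.165] [ 0.527 -0.066  0.181]
```

View pics/ab.png

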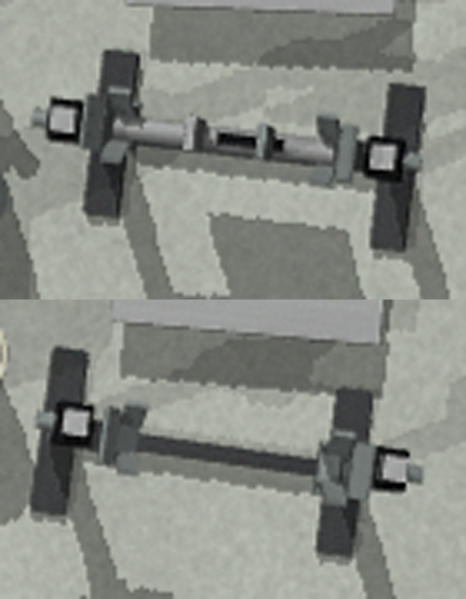

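Run:
```python
from h import *
t=dict(np.load("top0.npz"));s=dict(np.load("side0.npz"));P=pts(t)
for nm,pp in(("A",((184.5,231),(280,242))),("B",((367.5,247),(463.6,260.4)))):
    o=[]
    for u,v in pp:
        u,v=int(round(u)),int(round(v));w=P[v-2:v+3,u-2:u+3].reshape(-1,3);print(nm,np.median(w,0).round(4),w[:,2].std().round(4),t["color"][v,u]);o.append(np.median(w,0))
    d=o[0]-o[1];print(" sep",np.hypot(*d[:2]),"mid",(o[0]+o[1])/2,"yaw",np.degrees(np.arctan2(-d[0],d[1])))
# tabs from top
q=P[195:285,195:272].reshape(-1,3);q=q[(q[:,2]>.187)&(q[:,2]<.21)]
lab=q[:,1]>q[:,1].mean()
for m in(lab,~lab):print("tab",m.sum(),q[m].mean(0).round(4),q[m].min(0).round(3),q[m].max(0).round(3))
# merged clouds in stand frames
S=pts(s).reshape(-1,3);T=P.reshape(-1,3)
np.savez("cl.npz",S=S,T=T)
```

```text
A [0.5581 0.3189 0.1632] 0.0024 [159 160 160]
A [0.5291 0.1131 0.1634] 0.0025 [159 161 159]
 sep 0.20783529658298613 mid [0.5435841  0.21595977 0.16327102] yaw -8.038920077354785
B [ 0.5135 -0.0752  0.1642] 0.0021 [158 162 161]
B [ 0.4803 -0.2801  0.1633] 0.0027 [159 161 159]
 sep 0.2075556079128241 mid [ 0.49690162 -0.17763471  0.16376151] yaw -9.207992607693905
tab 41 [0.5462 0.2318 0.1957] [0.535 0.228 0.187] [0.556 0.236 0.202]
tab 35 [0.5401 0.1875 0.1968] [0.529 0.184 0.19 ] [0.551 0.191 0.205]
```

```bash
cat >> h.py <<'E'
def fr(yaw):
    a=np.radians(yaw);return np.array([[np.cos(a),-np.sin(a),0],[np.sin(a),np.cos(a),0],[0,0,1]])
A0=np.array([.5436,.2160,.150]);B0=np.array([.4969,-.1776,.150]);RA=fr(-8.04);RB=fr(-9.2)
E
python3 - <<'E'
from h import *
c=np.load("cl.npz")
for cl in "TS":
  for nm,o,R in(("A",A0,RA),("B",B0,RB)):
    q=(c[cl]-o)@R*1000
    q=q[(abs(q[:,0])<45)&(abs(q[:,1])<125)&(q[:,2]>-30)&(q[:,2]<60)]
    for lo,hi in((-95,-77),(-75,-60),(60,75),(77,95)):
        m=q[(q[:,1]>lo)&(q[:,1]<hi)];m=m[m[:,2]>-12]
        if len(m)<5:continue
        print(cl,nm,lo,hi,len(m),"x",np.percentile(m[:,0],[0,3,50,97,100]).round(1),"z",np.percentile(m[:,2],[0,50,95,98,100]).round(1))
        for zl in range(-10,35,5):
            k=m[(m[:,2]>=zl)&(m[:,2]<zl+5)]
            if len(k)>4 and lo in(-75,60):print("    z",zl,len(k),k[:,0].min().round(1),k[:,0].max().round(1))
E
```

```text
T A -95 -77 120 x [-17.9 -16.8  -0.8  15.9  16.4] z [-11.6  23.   33.3  34.3  36.3]
T A -75 -60 143 x [-23.7 -22.1   0.5  22.7  23.7] z [-11.   13.4  28.7  29.8  32.4]
    z -5 6 -16.1 17.0
    z 0 20 -18.0 11.0
    z 5 23 -10.6 11.9
    z 10 26 -13.6 15.6
    z 15 19 -16.9 17.7
    z 20 20 -22.3 23.3
    z 25 20 -23.7 23.7
T A 60 75 166 x [-23.1 -21.9   0.8  22.6  24.4] z [-11.8  11.5  27.7  29.7  30.8]
    z -10 10 -16.1 10.7
    z -5 9 -16.0 14.7
    z 0 13 -9.7 14.2
    z 5 32 -10.8 11.4
    z 10 31 -14.8 15.3
    z 15 15 -18.5 19.1
    z 20 30 -22.5 24.4
    z 25 17 -23.1 24.1
T A 77 95 145 x [-17.4 -16.4   0.8  17.2  18.6] z [-10.2  24.2  33.1  34.5  36.9]
T B -95 -77 113 x [-24.1 -22.4  -3.6  10.2  12.1] z [-7.1 19.8 26.1 27.5 30.7]
T B -75 -60 120 x [-29.5 -28.5  -4.7  16.4  18.2] z [-11.6  11.   22.   22.8  27.1]
    z -5 9 -19.0 5.0
    z 0 16 -18.5 9.2
    z 5 19 -20.8 10.0
    z 10 31 -25.9 18.2
    z 15 22 -29.5 17.2
    z 20 10 -28.4 16.1
T B 60 75 101 x [-28.6 -27.7   1.9  17.9  18.9] z [-11.7  11.8  21.8  23.3  24.2]
    z -10 6 -11.8 4.8
    z -5 6 4.8 8.9
    z 0 11
[... 651 characters left out ...]
14.9
    z 0 7 -16.9 -4.9
    z 5 11 -16.9 6.5
    z 10 9 -19.6 11.8
    z 15 10 11.4 15.4
    z 20 22 -23.6 19.6
    z 25 19 -26.2 20.3
S A 77 95 265 x [-25.1 -20.5  -8.3  14.2  19.1] z [-11.5  12.5  31.7  32.3  33.5]
S B -95 -77 49 x [-27.1 -26.5 -10.2   6.2   7.6] z [-12.   19.7  24.1  24.5  24.7]
S B -75 -60 90 x [-32.9 -29.9  -3.8  12.4  14.4] z [-12.    7.3  18.4  19.1  22.1]
    z -10 7 -26.3 4.5
    z -5 10 -25.4 1.0
    z 0 15 -27.7 7.2
    z 5 14 -27.7 8.1
    z 10 19 -21.4 7.5
    z 15 16 -32.9 14.4
S B 60 75 22 x [-31.7 -31.6 -21.5  12.3  12.5] z [-10.4  15.8  20.9  21.2  21.3]
    z 15 9 -31.7 12.5
S B 77 95 129 x [-27.8 -26.3 -13.    8.6  10.8] z [-11.3   9.5  24.1  24.9  25.5]
```

Bearing offset of stand_b by comparing with A in both views: about −5.5 mm in x and −7 mm in z. I turn to the stand's yaw first, rising as I go.

Request:
{"op": "move_arm", "data": {"motion": [0,0,-0.01,0,0,-0.177,0,0,-0.01,0,0,-0.177,0,0,-0.01,0,0,-0.177,0,0,-0.01,0,0,-0.177,0,0,-0.01,0,0,-0.177,0,0,-0.01,0,0,-0.177,0,0,-0.01,0,0,-0.177,0,0,-0.01,0,0,-0.177], "jaw": 90, "squeeze": 60}}

```text
clock: 1.1
tool_pos: [0.1783, -0.4934, 0.3111]
eef_rot: [[-0.197, 0.98, -0.0], [0.98, 0.197, 0.001], [0.001, -0.0, -1.0]]
ft_force: [0.6, 0.2, 0.1]
gripper_width: 0.0768
finger_force: 0.0
```

Run:
```python
from h import *
s=readout.read_state();print(s["joint_pos"].round(1),s["tool_pos"].round(4));print(s["eef_rot"].round(3))
```

```text
[-70.1  13.8   2.4  78.7  -0.    8.5] [ 0.1783 -0.4934  0.3111]
[[-0.197  0.98  -0.   ]
 [ 0.98   0.197  0.001]
 [ 0.001 -0.    -1.   ]]
```

Request:
{"op": "move_arm", "data": {"motion": [0,0,0,0,0,-0.176,0,0,0,0,0,-0.176,0,0,0,0,0,-0.176,0,0,0,0,0,-0.176,0,0,0,0,0,-0.176,0,0,0,0,0,-0.176,0,0,0,0,0,-0.176]}}

```text
clock: 1.98
tool_pos: [0.1783, -0.4934, 0.3108]
eef_rot: [[-0.99, 0.141, -0.0], [0.141, 0.99, 0.001], [0.001, 0.001, -1.0]]
ft_force: [0.2, 0.2, -0.1]
gripper_width: 0.077
finger_force: 0.0
```

```bash
cat >> h.py <<'E'
def go(p,yaw=None):
    "remaining shift in tool axes, turn about tool z (rad) to world TCP p, stand yaw"
    s=readout.read_state();R=s["eef_rot"];y=np.degrees(np.arctan2(R[1,0],R[0,0]))
    print("shift",(R.T@(np.array(p)-s["tool_pos"])).round(4),"yaw",y.round(2),"joints",s["joint_pos"].round(1),"pos",s["tool_pos"].round(4),"F",s["ft_force"].round(1),"M",s["moment"].round(2),"w",s["gripper_width"].round(4),"ff",round(float(s["finger_force"]),1),"t",s["clock"])
    if yaw is not None:print("turn tool z rad",round(np.radians(y-yaw),4))
E
python3 - <<'E'
from h import *
go([.5436,.216,.31],171.96)
E
```

```text
Traceback (most recent call last):
  File "h.py", line 13, in go
    print("shift",(R.T@(np.array(p)-s["tool_pos"])).round(4),"yaw",y.round(2),"joints",s["joint_pos"].round(1),"pos",s["tool_pos"].round(4),"F",s["ft_force"].round(1),"M",s["moment"].round(2),"w",s["gripper_width"].round(4),"ff",round(float(s["finger_force"]),1),"t",s["clock"])
                                                                                                                                                                                                    ^^^^^^^^^^^^^^^^^^^^^^^^
AttributeError: 'float' object has no attribute 'round'
```

Request:
{"op": "move_arm", "data": {"motion": [-0.0163,0.047,0,0,0,0,-0.0163,0.047,0,0,0,0,-0.0163,0.047,0,0,0,0,-0.0163,0.047,0,0,0,0,-0.0163,0.047,0,0,0,0,-0.0163,0.047,0,0,0,0,-0.0163,0.047,0,0,0,0,-0.0163,0.047,0,0,0,0]}}

```text
clock: 2.98
tool_pos: [0.3627, -0.1393, 0.3111]
eef_rot: [[-0.989, 0.146, -0.0], [0.146, 0.989, 0.0], [0.0, -0.0, -1.0]]
ft_force: [0.1, -0.4, 0.4]
gripper_width: 0.0768
finger_force: 0.0
```

Request:
{"op": "move_arm", "data": {"motion": [-0.0163,0.047,0,0,0,0,-0.0163,0.047,0,0,0,0,-0.0163,0.047,0,0,0,0,-0.0163,0.047,0,0,0,0,-0.0163,0.047,0,0,0,0,-0.0163,0.047,0,0,0,0,-0.0163,0.047,0,0,0,0,-0.0163,0.047,0,0,0,0]}}

```text
clock: 3.98
tool_pos: [0.5468, 0.2135, 0.3108]
eef_rot: [[-0.989, 0.146, -0.001], [0.146, 0.989, -0.001], [0.001, -0.001, -1.0]]
ft_force: [0.5, -0.6, 0.5]
gripper_width: 0.077
finger_force: 0.0
```

```bash
sed -i 's/s\["gripper_width"\].round(4)/round(float(s["gripper_width"]),4)/' h.py
python3 - <<'E'
from h import *
go([.5436,.216,.1635],171.96)
E
```

```text
shift [0.0034 0.0021 0.1473] yaw 171.6 joints [21.3 20.3 11.6 81.4 -0.  29.7] pos [0.5468 0.2135 0.3108] F [ 0.5 -0.6  0.5] M [ 0.03 -0.06  0.04] w 0.077 ff 0.0 t 3.975
turn tool z rad -0.0062
```

Request:
{"op": "move_arm", "data": {"motion": [0.0034,0.0021,0.03,0,0,-0.006,0,0,0.03,0,0,0,0,0,0.03,0,0,0,0,0,0.012,0,0,0,0,0,0,0,0,0]}}

```text
clock: 4.6
tool_pos: [0.5428, 0.2143, 0.2086]
eef_rot: [[-0.99, 0.14, -0.002], [0.14, 0.99, -0.001], [0.002, -0.001, -1.0]]
ft_force: [-0.7, 0.4, 1.1]
gripper_width: 0.0771
finger_force: 0.0
```

Run:
```python
from h import *
go([.5436,.216,.1635],171.96)
s=snapshot("side");cv2.imwrite("pics/s1.png",cv2.resize(s["color"][190:370,200:350,::-1],(500,600),interpolation=cv2.INTER_CUBIC))
P=pts(s).reshape(-1,3)
q=(P-A0)@RA*1000
for lo,hi in((30,46),(52,75)):
    m=q[(abs(q[:,0])<30)&(abs(q[:,1])<62)&(q[:,2]>lo)&(q[:,2]<hi)]
    print(lo,hi,len(m),m.min(0).round(1),m.max(0).round(1));
    for yl in range(-60,60,10):
        k=m[(m[:,1]>=yl)&(m[:,1]<yl+10)]
        if len(k):print("  y",yl,len(k),k[:,0].min().round(1),k[:,0].max().round(1),k[:,1].min().round(1),k[:,1].max().round(1))
```

```text
shift [-0.0006  0.0018  0.0451] yaw 171.93 joints [21.5 21.3 -2.  66.9 -0.  29.6] pos [0.5428 0.2143 0.2086] F [-0.7  0.4  1.1] M [-0.01  0.03 -0.01] w 0.0771 ff 0.0 t 4.6
turn tool z rad -0.0006
30 46 124 [-14.3 -29.6  30.2] [ 8.8 22.4 45.8]
  y -30 64 -14.3 8.1 -29.6 -22.5
  y 10 27 -13.9 8.8 15.6 20.0
  y 20 33 -13.9 7.4 20.0 22.4
52 75 34 [-13.6 -49.   69.6] [ 7.7 44.9 74.9]
  y -50 19 -13.6 7.7 -49.0 -40.0
  y -40 3 -12.5 -0.9 -39.8 -38.9
  y 30 1 -12.1 -12.1 36.8 36.8
  y 40 11 -12.5 5.7 40.4 44.9
```

View pics/s1.png

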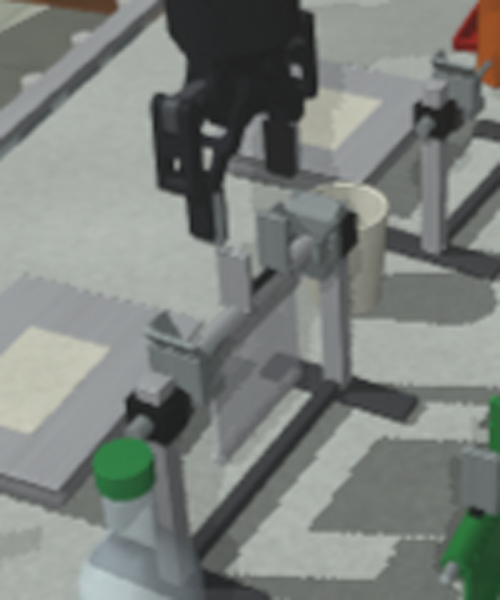

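The fingers straddle the tabs (tabs at (232,270) and (270,235)-ish, aligned in x within 1 mm). Going down with a 3 mm shift in y.

Request:
{"op": "move_arm", "data": {"motion": [-0.0003,0.003,0.015,0,0,0,0,0,0.015,0,0,0,0,0,0.015,0,0,0,0,0,0,0,0,0]}}

```text
clock: 5.15
tool_pos: [0.5427, 0.217, 0.1624]
eef_rot: [[-0.99, 0.14, -0.003], [0.14, 0.99, -0.001], [0.003, -0.002, -1.0]]
ft_force: [1.3, 0.2, 0.6]
gripper_width: 0.0767
finger_force: 0.0
```

Request:
{"op": "move_arm", "data": {"motion": [0,0,0,0,0,0,0,0,0,0,0,0,0,0,0,0,0,0,0,0,0,0,0,0,0,0,0,0,0,0], "jaw": 30, "squeeze": 50}}

```text
clock: 5.78
tool_pos: [0.5459, 0.219, 0.1671]
eef_rot: [[-0.99, 0.14, 0.005], [0.14, 0.99, 0.003], [-0.004, 0.004, -1.0]]
ft_force: [-0.3, 3.0, 7.8]
gripper_width: 0.0354
finger_force: 49.3
```

Run:
```python
from h import *
go([.5436,.216,.1635],171.96)
```

```text
shift [ 0.0018 -0.0033  0.0036] yaw 171.96 joints [21.8 22.7 -6.2 60.8  0.1 29.9] pos [0.5459 0.219  0.1671] F [-0.3  3.   7.8] M [-0.11  0.31 -0.06] w 0.0354 ff 49.3 t 5.775
turn tool z rad -0.0001
```

Request:
{"op": "move_arm", "data": {"motion": [0,0,-0.004,0,0,0,0,0,-0.004,0,0,0,0,0,0,0,0,0]}}

```text
clock: 6.15
tool_pos: [0.5439, 0.2174, 0.1721]
eef_rot: [[-0.99, 0.14, -0.001], [0.14, 0.99, -0.0], [0.001, -0.0, -1.0]]
ft_force: [-0.5, 0.2, -3.6]
gripper_width: 0.0347
finger_force: 50.3
```

Run:
```python
from h import *
go([.5436,.216,.1635],171.96)
```

```text
shift [ 0.0001 -0.0014  0.0086] yaw 171.92 joints [21.8 22.5 -5.6 61.9  0.  29.9] pos [0.5439 0.2174 0.1721] F [-0.5  0.2 -3.6] M [-0.02 -0.03  0.01] w 0.0347 ff 50.3 t 6.15
turn tool z rad -0.0006
```

Request:
{"op": "move_arm", "data": {"motion": [0,0,-0.008,0,0,0,0,0,-0.012,0,0,0,0,0,-0.02,0,0,0,0,0,-0.03,0,0,0,0,0,-0.03,0,0,0,0,0,-0.03,0,0,0,0,0,-0.03,0,0,0,0,0,0,0,0,0]}}

```text
clock: 7.15
tool_pos: [0.5455, 0.2181, 0.3355]
eef_rot: [[-0.99, 0.14, 0.006], [0.14, 0.99, 0.002], [-0.006, 0.003, -1.0]]
ft_force: [0.2, -0.4, -4.4]
gripper_width: 0.0347
finger_force: 50.6
```

Run:
```python
from h import *
yB=RB[:,1]
T=B0+RB@np.array([-.0054,.0,-.007])+np.array([0,0,.18])
print(T);go(T,170.8)
```

```text
[ 0.49156946 -0.17673664  0.323     ]
shift [-0.0019 -0.3985  0.0113] yaw 171.93 joints [21.8 20.1 15.  84.5 -0.  29.9] pos [0.5455 0.2181 0.3355] F [ 0.2 -0.4 -4.4] M [ 0.02 -0.07 -0.01] w 0.0347 ff 50.6 t 7.15
turn tool z rad 0.0197
```

Request:
{"op": "move_arm", "data": {"motion": [0,-0.015,0,0,0,0.002,0,-0.03,0,0,0,0.003,0,-0.045,0,0,0,0.003,0,-0.045,0,0,0,0.003,0,-0.045,0,0,0,0.003,0,-0.045,0,0,0,0.003,0,-0.045,0,0,0,0.003,0,-0.045,0,0,0,0]}}

```text
clock: 8.15
tool_pos: [0.4944, -0.0958, 0.3306]
eef_rot: [[-0.987, 0.161, -0.003], [0.161, 0.987, 0.0], [0.003, -0.0, -1.0]]
ft_force: [1.5, -0.4, -3.0]
gripper_width: 0.0344
finger_force: 51.0
```

Request:
{"op": "move_arm", "data": {"motion": [0,-0.04,0,0,0,0,0,-0.028,0,0,0,0,0,-0.015,0,0,0,0,0,0,0,0,0,0,0,0,0,0,0,0]}}

```text
clock: 8.78
tool_pos: [0.483, -0.1749, 0.3319]
eef_rot: [[-0.987, 0.159, -0.001], [0.159, 0.987, 0.001], [0.001, 0.001, -1.0]]
ft_force: [-0.7, 0.3, -2.8]
gripper_width: 0.0345
finger_force: 51.1
```

Run:
```python
from h import *
T=B0+RB@np.array([-.0054,.0,-.007])+np.array([0,0,.18])
go(T,170.8)
s=snapshot("side");cv2.imwrite("pics/s2.png",cv2.resize(s["color"][100:280,260:410,::-1],(500,600),interpolation=cv2.INTER_CUBIC))
t=snapshot("top");cv2.imwrite("pics/t2.png",cv2.resize(t["color"][190:320,330:500,::-1],(680,520),interpolation=cv2.INTER_CUBIC))
np.savez("side2.npz",**s);np.savez("top2.npz",**t)
```

```text
shift [-0.0087 -0.0004  0.0089] yaw 170.83 joints [-19.9  12.6   3.9  81.3   0.  -10.8] pos [ 0.483  -0.1749  0.3319] F [-0.7  0.3 -2.8] M [-0.03 -0.05 -0.02] w 0.0345 ff 51.1 t 8.775
turn tool z rad 0.0005
```

View pics/s2.png

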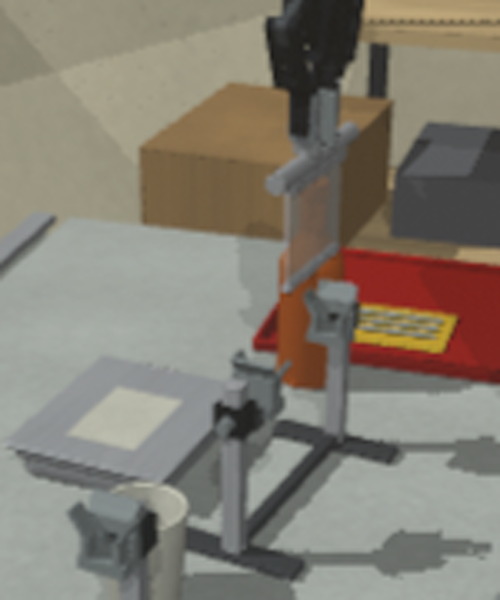

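The guard hangs level from the fingers (bar from about (285,180) to (350,135) in the crop), above stand_b whose mouths are at (260,375) and (330,295). Measuring bar versus bearings in the same views.

Run:
```python
from h import *
def meas(f,o,R,zc,lab):
    q=(pts(dict(np.load(f))).reshape(-1,3)-o)@R*1000
    b=q[(abs(q[:,0])<40)&(abs(q[:,1])<85)&(abs(q[:,2]-zc)<30)]
    print(lab)
    for lo,hi in((-75,-60),(-58,-36),(22,58),(60,80)):
        k=b[(b[:,1]>lo)&(b[:,1]<hi)&(abs(b[:,2]-zc)<11)&(abs(b[:,0])<25)]
        if len(k):print("  bar",lo,len(k),k.mean(0).round(1),k.min(0).round(1),k.max(0).round(1))
for c in("side","top"):
    meas(c+"0.npz",A0,RA,0,c+" A")
    for zc in(167,):meas(c+"2.npz",B0,RB,zc,c+" B")
q=(pts(dict(np.load("side2.npz"))).reshape(-1,3)-B0)@RB*1000
b=q[(abs(q[:,0])<45)&(abs(q[:,1])<90)&(q[:,2]>50)&(q[:,2]<240)]
for z in range(50,240,10):
    k=b[(b[:,2]>=z)&(b[:,2]<z+10)]
    if len(k):print(z,len(k),k.min(0).round(1),k.max(0).round(1))
```

```text
side A
  bar -75 81 [ -9.2 -68.    2.7] [-21.4 -75.  -10.8] [  8.3 -60.2  11. ]
  bar -58 58 [ -9.6 -49.3   1.3] [-20.8 -57.9 -10.9] [  0.6 -36.9   9.3]
  bar 22 112 [-6.4 37.4  2.4] [-11.2  22.2 -11. ] [ 1.9 58.  10.6]
  bar 60 50 [-15.1  68.4  -0.7] [-21.2  60.1 -11. ] [ 6.5 79.2 10. ]
side B
  bar -75 10 [-22.3 -64.8 168.9] [-24.9 -69.9 159.9] [-18.8 -60.7 173.5]
  bar -58 12 [-22.6 -47.3 169.1] [-24.6 -57.  159.6] [-18.4 -36.6 172.9]
  bar 22 38 [-21.4  40.4 169.3] [-24.9  23.7 157.4] [-14.4  57.7 173.9]
  bar 60 39 [-18.8  70.2 167.7] [-24.9  60.3 158.6] [ -9.8  74.5 174.3]
top A
  bar -75 62 [ -0.1 -67.2   3.8] [-18.  -74.8 -11. ] [ 17.  -60.3  10.9]
  bar -58 72 [ -0.2 -47.1   6.1] [ -7.8 -58.   -0.5] [  7.7 -36.1  10.7]
  bar 22 92 [ 0.4 41.9  5.6] [-7.5 26.1 -3.7] [ 8.5 58.  11. ]
  bar 60 100 [ 0.1 68.5  2.5] [-16.1  60.  -10.7] [17.2 78.5 10.9]
top B
  bar 22 31 [-15.6  52.4 171.8] [-22.3  23.4 167.1] [ -7.   57.8 175.4]
  bar 60 56 [-15.   66.8 171.3] [-22.7  60.8 162.5] [ -7.   72.1 177.4]
70 66 [-24.2 -47.5  70.1] [-16.9  54.   79.8]
80 55 [-22.9 -48.1  80.9] [-15.6  55.6  89.8]
90 60 [-23.7 -49.1  90.1] [-16.   52.9  99.8]
100 55 [-22.2 -47.1 100. ] [-18.2  51.7 109.8]
110 60 [-22.1 -44.6 110.1] [-18.1  51.7 119.8]
120 56 [-22.  -51.3 120.1] [-16.9  49.4 129.8]
130 59 [-22.1 -49.1 130.1] [-17.8  52.3 139.7]
140 45 [-22.  -52.1 140. ] [-16.8  52.8 149.8]
150 65 [-26.3 -63.7 150.7] [-15.2  72.7 159.9]
160 99 [-27.8 -69.9 160.1] [ -9.8  74.3 169.9]
170 104 [-29.6 -67.9 170. ] [ -6.4  74.5 179.8]
180 48 [-30.2 -17.9 180.2] [ -7.7  27.7 189.9]
190 53 [-29.5 -16.6 190.5] [ -9.4  34.3 200. ]
200 64 [-29.5 -24.4 200.2] [ -8.9  32.9 209.7]
210 66 [-29.1 -26.5 210. ] [ -9.6  34.3 219.8]
220 51 [-29.2 -46.1 220.4] [-10.3  45.1 230. ]
230 100 [-30.7 -48.  230.3] [ -3.3  54.2 240. ]
```

View pics/t2.png

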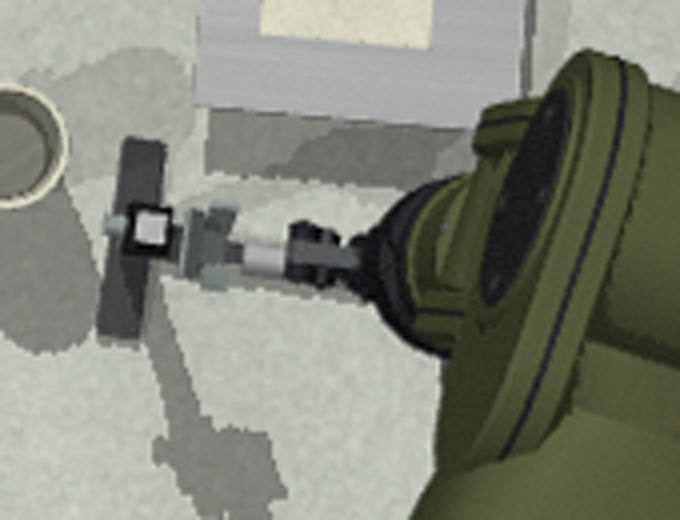

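In the top view the bar (270,258) sits ~10 mm to −x of the mouth (210,245). Shift tool x −9.5 mm and go down to just above the mouths.

Request:
{"op": "move_arm", "data": {"motion": [-0.005,0,0.01,0,0,0,-0.0045,0,0.025,0,0,0,0,0,0.035,0,0,0,0,0,0.035,0,0,0,0,0,0.02,0,0,0,0,0,0.01,0,0,0,0,0,0,0,0,0,0,0,0,0,0,0]}}

```text
clock: 9.88
tool_pos: [0.4934, -0.1775, 0.1982]
eef_rot: [[-0.987, 0.16, 0.002], [0.16, 0.987, -0.001], [-0.002, -0.0, -1.0]]
ft_force: [0.8, 0.6, -3.4]
gripper_width: 0.0347
finger_force: 51.1
```

Run:
```python
from h import *
T=B0+RB@np.array([-.0054,.0,-.007])+np.array([0,0,.0135])
go(T,170.8)
s=snapshot("side");np.savez("side3.npz",**s);t=snapshot("top");np.savez("top3.npz",**t)
cv2.imwrite("pics/s3.png",cv2.resize(s["color"][150:280,290:400,::-1],(508,600),interpolation=cv2.INTER_CUBIC))
for n in("side","top"):
  q=(pts(dict(np.load(n+"3.npz"))).reshape(-1,3)-B0)@RB*1000
  for lo,hi,a in((22,56,0),(-56,-36,0),(60,74,1),(-74,-60,1)):
    k=q[(q[:,1]>lo)&(q[:,1]<hi)&(abs(q[:,0])<40)&(q[:,2]>(20 if not a else 8))&(q[:,2]<60)]
    if len(k):print(n,lo,len(k),k.mean(0).round(1),k.min(0).round(1),k.max(0).round(1))
```

```text
shift [0.002  0.0004 0.0417] yaw 170.8 joints [-19.8  15.7 -11.9  62.3   0.  -10.6] pos [ 0.4934 -0.1775  0.1982] F [ 0.8  0.6 -3.4] M [-0.01 -0.06 -0.03] w 0.0347 ff 51.1 t 9.875
turn tool z rad -0.0
side 22 70 [-11.5  35.7  38.3] [-17.1  22.   20.5] [ 2.1 55.6 59.6]
side -56 24 [-13.3 -46.   32.5] [-31.8 -55.8  20.6] [ -4.9 -36.4  40.4]
side 60 50 [-8.1 68.2 28.4] [-30.6  60.5   8.7] [13.3 73.9 41.5]
side -74 25 [-16.8 -67.9  24.7] [-32.5 -74.    8.1] [ -3.7 -60.6  40.1]
top 22 15 [-6.  46.5 38.2] [-11.3  23.3  29. ] [ 3.7 55.4 58.9]
top 60 98 [-4.5 66.8 25.3] [-28.3  60.    8.2] [19.1 74.  45.1]
```

View pics/s3.png

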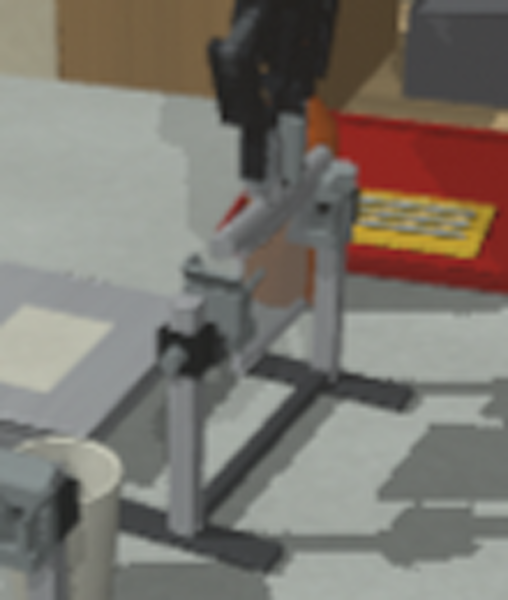

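The bar (end at (225,240)) is over the mouth (215,275), aligned. Descending slowly.

Request:
{"op": "move_arm", "data": {"motion": [0,0,0.005,0,0,0,0,0,0.005,0,0,0,0,0,0.005,0,0,0,0,0,0.005,0,0,0,0,0,0,0,0,0]}}

```text
clock: 10.6
tool_pos: [0.4921, -0.1772, 0.1767]
eef_rot: [[-0.987, 0.16, -0.001], [0.16, 0.987, 0.0], [0.001, 0.0, -1.0]]
ft_force: [-0.5, 0.7, -3.0]
gripper_width: 0.0346
finger_force: 51.1
```

Request:
{"op": "move_arm", "data": {"motion": [0,0,0.003,0,0,0,0,0,0.003,0,0,0,0,0,0.002,0,0,0,0,0,0,0,0,0]}}

```text
clock: 11.1
tool_pos: [0.4924, -0.1772, 0.1691]
eef_rot: [[-0.987, 0.16, -0.0], [0.16, 0.987, 0.0], [0.0, 0.0, -1.0]]
ft_force: [0.0, 0.1, -3.9]
gripper_width: 0.0347
finger_force: 51.1
```

Request:
{"op": "move_arm", "data": {"motion": [0,0,0.002,0,0,0,0,0,0.002,0,0,0,0,0,0.002,0,0,0,0,0,0,0,0,0]}}

```text
clock: 11.6
tool_pos: [0.4924, -0.1772, 0.1631]
eef_rot: [[-0.987, 0.16, -0.0], [0.16, 0.987, 0.0], [0.0, 0.0, -1.0]]
ft_force: [0.3, -0.0, -3.7]
gripper_width: 0.0347
finger_force: 51.1
```

Request:
{"op": "move_arm", "data": {"motion": [0,0,0.002,0,0,0,0,0,0.001,0,0,0,0,0,0,0,0,0,0,0,0,0,0,0]}}

```text
clock: 12.1
tool_pos: [0.4926, -0.1773, 0.1604]
eef_rot: [[-0.987, 0.16, 0.0], [0.16, 0.987, -0.0], [-0.0, -0.0, -1.0]]
ft_force: [-0.3, 0.2, -2.2]
gripper_width: 0.0348
finger_force: 51.8
```

Request:
{"op": "move_arm", "data": {"motion": [0,0,0.001,0,0,0,0,0,0,0,0,0,0,0,0,0,0,0]}}

```text
clock: 12.48
tool_pos: [0.4928, -0.1772, 0.1599]
eef_rot: [[-0.987, 0.16, 0.001], [0.16, 0.987, -0.0], [-0.001, -0.0, -1.0]]
ft_force: [-1.4, 2.5, 5.7]
gripper_width: 0.0345
finger_force: 56.0
```

Request:
{"op": "move_arm", "data": {"motion": [0,0,0.001,0,0,0,0,0,0,0,0,0,0,0,0,0,0,0]}}

```text
clock: 12.85
tool_pos: [0.4929, -0.1773, 0.1597]
eef_rot: [[-0.987, 0.16, 0.002], [0.16, 0.987, -0.0], [-0.002, -0.0, -1.0]]
ft_force: [-2.8, 2.6, 10.6]
gripper_width: 0.0343
finger_force: 58.0
```

Run:
```python
from h import *
s=snapshot("side");np.savez("side4.npz",**s);t=snapshot("top");np.savez("top4.npz",**t)
cv2.imwrite("pics/s4.png",cv2.resize(s["color"][150:280,290:400,::-1],(508,600),interpolation=cv2.INTER_CUBIC))
for n in("side","top"):
 for i,o,R in((0,A0,RA),(4,B0,RB)):
  q=(pts(dict(np.load(f"{n}{i}.npz"))).reshape(-1,3)-o)@R*1000
  for lo,hi in((25,56),(60,72),(-56,-42)):
    k=q[(q[:,1]>lo)&(q[:,1]<hi)&(abs(q[:,0]+(6 if i==4 else 0))<(14 if lo!=60 else 7))&(q[:,2]>-14)&(q[:,2]<16)]
    if len(k):print(n,i,lo,len(k),k.mean(0).round(1),np.percentile(k[:,2],[10,50,90]).round(1),np.percentile(k[:,0],[3,97]).round(1))
```

```text
side 0 25 100 [-6.6 38.3  1.8] [-8.9  4.5  8.8] [-10.8   1.2]
side 0 60 6 [-0.9 61.6  7.7] [5.3 8.3 9.5] [-4.9  5.8]
side 0 -56 35 [ -8.  -48.    1.8] [-7.1  4.   8.2] [-11.4  -2.5]
side 4 25 22 [-11.1  35.2  -4. ] [-12.2  -0.9   1.3] [-16.5  -4. ]
side 4 -56 13 [-12.5 -50.1  -3.4] [-10.8  -2.1   1.2] [-17.4  -6.6]
top 0 25 101 [ 0.2 41.6  6.5] [ 1.6  6.8 11.5] [-6.7  7.5]
top 0 60 37 [-0.  65.6  7.2] [ 2.5  7.7 10.8] [-6.2  6.6]
top 0 -56 48 [  0.2 -49.    6.8] [ 2.7  7.3 10.5] [-7.5  7.6]
top 4 25 12 [-6.5 49.6 -2.5] [-5.3 -3.   2.1] [-12.2   2.2]
top 4 60 38 [-5.9 66.3 -1.4] [-8.2 -0.8  4.2] [-11.9   0.7]
```

View pics/s4.png

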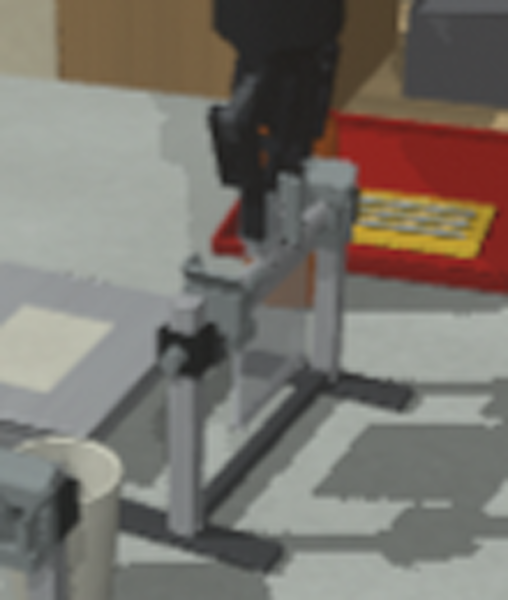

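Bar sits ~7.5 mm lower than in A and in x at −6 mm, matching the bearing offset: seated. Ease off the press and open in steps.

Request:
{"op": "move_arm", "data": {"motion": [0,0,-0.001,0,0,0,0,0,0,0,0,0]}}

```text
clock: 13.2
tool_pos: [0.4928, -0.1772, 0.1598]
eef_rot: [[-0.987, 0.16, 0.001], [0.16, 0.987, -0.0], [-0.001, 0.0, -1.0]]
ft_force: [-1.9, 3.6, 6.8]
gripper_width: 0.0344
finger_force: 56.8
```

Request:
{"op": "move_arm", "data": {"motion": [0,0,0,0,0,0,0,0,0,0,0,0,0,0,0,0,0,0], "jaw": 55, "squeeze": 20}}

```text
clock: 13.58
tool_pos: [0.4923, -0.1773, 0.1586]
eef_rot: [[-0.987, 0.16, -0.001], [0.16, 0.987, 0.0], [0.001, 0.0, -1.0]]
ft_force: [-0.8, 0.2, -3.7]
gripper_width: 0.047
finger_force: 7.0
```

Request:
{"op": "move_arm", "data": {"motion": [0,0,0,0,0,0,0,0,0,0,0,0,0,0,0,0,0,0,0,0,0,0,0,0], "jaw": 90}}

```text
clock: 14.08
tool_pos: [0.4928, -0.1773, 0.1596]
eef_rot: [[-0.987, 0.16, 0.001], [0.16, 0.987, -0.0], [-0.001, -0.0, -1.0]]
ft_force: [0.4, -0.4, -0.4]
gripper_width: 0.0768
finger_force: 0.0
```

Run:
```python
from h import *
T=B0+RB@np.array([-.0054,.0,-.007])+np.array([0,0,.0135]);go(T,170.8)
s=snapshot("side");np.savez("side5.npz",**s)
q=(pts(s).reshape(-1,3)-B0)@RB*1000
for lo,hi in((-40,0),(0,35)):
    k=q[(q[:,1]>lo)&(q[:,1]<hi)&(abs(q[:,0]+6)<25)&(q[:,2]>8)&(q[:,2]<22)]
    if len(k):print(lo,len(k),k.mean(0).round(1),k.min(0).round(1),k.max(0).round(1))
```

```text
shift [0.0013 0.0004 0.0031] yaw 170.79 joints [-19.8  17.1 -15.9  57.    0.  -10.6] pos [ 0.4928 -0.1773  0.1596] F [ 0.4 -0.4 -0.4] M [0.04 0.05 0.01] w 0.0768 ff 0.0 t 14.075
turn tool z rad -0.0002
-40 27 [-10.7 -21.3  15.2] [-19.8 -25.5   8.1] [  0.1 -16.3  21.4]
0 24 [-14.   22.6  14. ] [-20.3  18.3   8. ] [-3.4 26.1 21.5]
```

Tabs are back to ~44 mm apart (45 at rest, 30 drawn): the pin is out. Withdraw upward.

Request:
{"op": "move_arm", "data": {"motion": [0,0,-0.005,0,0,0,0,0,-0.015,0,0,0,0,0,-0.025,0,0,0,0,0,-0.04,0,0,0,0,0,-0.04,0,0,0,0,0,-0.04,0,0,0]}}

```text
clock: 14.88
tool_pos: [0.4926, -0.1773, 0.3269]
eef_rot: [[-0.987, 0.16, 0.002], [0.16, 0.987, -0.001], [-0.002, -0.0, -1.0]]
ft_force: [-0.1, -0.6, -0.2]
gripper_width: 0.0768
finger_force: 0.0
```

Request:
{"op": "move_arm", "data": {"motion": [0.04,0,0,0,0,0,0.04,0,0,0,0,0,0.04,0,0,0,0,0,0.04,0,0,0,0,0,0.04,0,0,0,0,0,0,0,0,0,0,0]}}

```text
clock: 15.62
tool_pos: [0.2929, -0.1446, 0.3257]
eef_rot: [[-0.987, 0.161, 0.002], [0.161, 0.987, -0.001], [-0.002, -0.001, -1.0]]
ft_force: [0.8, -0.4, 0.2]
gripper_width: 0.0768
finger_force: 0.0
```

Run:
```python
from h import *
s=snapshot("side");t=snapshot("top");np.savez("top6.npz",**t);np.savez("side6.npz",**s)
a=cv2.resize(s["color"][150:280,290:400,::-1],(400,473),interpolation=cv2.INTER_CUBIC)
b=cv2.resize(t["color"][205:310,345:485,::-1],(400,300),interpolation=cv2.INTER_CUBIC)
cv2.imwrite("pics/e.png",np.hstack([a,np.vstack([b,np.zeros((173,400,3),np.uint8)])]))
q=(pts(t).reshape(-1,3)-B0)@RB*1000
k=q[(abs(q[:,1])<45)&(abs(q[:,0]+6)<18)&(q[:,2]>30)&(q[:,2]<50)]
for m in(k[k[:,1]>-5],k[k[:,1]<-5]):print(len(m),m.mean(0).round(1),m.min(0).round(1),m.max(0).round(1))
for lo,hi in((25,56),(-56,-42)):
    m=q[(q[:,1]>lo)&(q[:,1]<hi)&(abs(q[:,0]+6)<14)&(q[:,2]>-14)&(q[:,2]<16)];print(lo,len(m),m.mean(0).round(1))
q=(pts(s).reshape(-1,3)-B0)@RB*1000
for z in(-95,-75,-55,-35):
    m=q[(abs(q[:,1])<48)&(abs(q[:,0]+6)<20)&(q[:,2]>z)&(q[:,2]<z+20)]
    if len(m):print("panel",z,len(m),m.mean(0).round(1))
```

```text
39 [-5.5 20.7 39.3] [-15.4  16.7  30.5] [ 6.1 23.8 46.2]
40 [ -5.3 -24.   40.5] [-15.7 -27.9  31.8] [  5.8 -21.3  47.6]
25 103 [-5.6 40.2 -0.8]
-56 48 [ -5.5 -48.9  -0.7]
panel -95 82 [-10.9   3.5 -85.1]
panel -75 78 [-10.7   3.4 -64.4]
panel -55 69 [-10.5  -0.7 -45.3]
panel -35 49 [-13.1  -2.7 -24.5]
```

View pics/e.png

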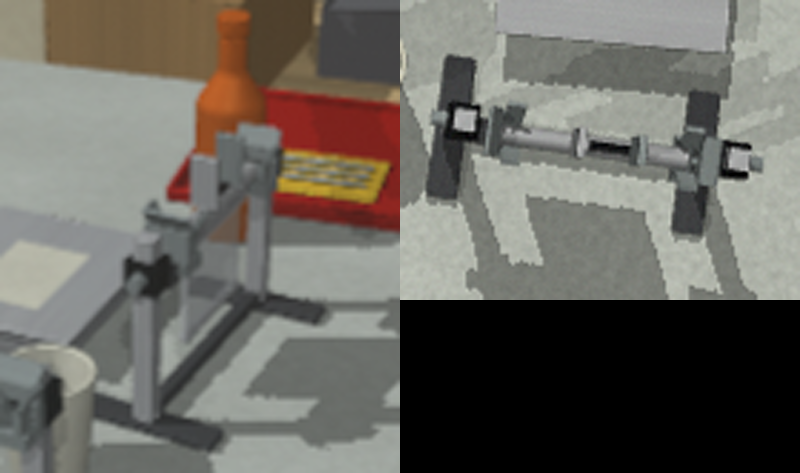

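The picture shows the guard level and plumb in stand_b: the bar runs from about (500,135) to (690,155), and the tabs are 44.7 mm apart, so the pin is home. The meal, cup and bottles look undisturbed.

```bash
python3 -c "
from station import bot
print(bot.job_done())"
```

```text
the job is handed in; nothing more can be done
None
```

The guard now hangs level and plumb in stand_b with its pin sprung home. The highest contact reading while seating it was about 14 N, no bystander was seen to move, and the job was handed in at about 16 s; the verdict was not shown.

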